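# Clay roller from the magazine into the V-block, held pressed for marking

### The job

Slide the magazine's clear sash well up by its handle so that the white clay roller inside rolls down the rails to the stops, then slide the sash fully down again. Pick up the roller and seat it in the steel V-block, along the V and centred lengthwise, and press it down, firmly but not hard (about 10 N), so that it bears on both sides of the V. Finish like that, still pressing the roller with the gripper (it may be gripped or pushed from above), ready to be marked; do not drop the roller or disturb the other things on the table.

Things in the scene. Friction and masses are not known exactly. Their poses are not given: they have to be found in the camera images.
- magazine: Fixed roller magazine. Two aluminium rails, 20 mm wide at y = +-52 mm, table between them, slope down 6 degrees from a clear box (x 45 to 170 mm, 117 mm high) to stops at its front. Origin on the table under its middle, x from stops to box. It spans x -133 to 170, y +-91 mm. In front, side walls 58 mm high outside y = +-76 mm. Sash guides 130 mm high at x = 40, y = +-86 mm.
- sash_handle (a point): Middle of the sash's handle: a black bar 12 mm thick along the magazine's x, 80 mm long along y, 22 mm high; 161 mm above the table with the sash down, moving with it. Below it only the 6 mm clear pane; free all round above 117 mm but for the sash guides. Pinch it from above across its thickness. Axes as the magazine's.
- sash (a joint): Height of the sash in m: 0 fully down, 0.07 fully up. It starts 0 to 10 mm up. The roller passes from 0.035; raise it to 0.05 or more. It slides with about 3.5 N of friction (mass 150 g) and stays where it is left.
- roller_rest (a point): Where the roller's centre rests against the stops once let out: 145 mm in front of the sash, 46 mm above the table. Axes as the magazine's; the roller lies along y. Stops 62 mm high at y = +-42 to +-62 mm, reaching 28 mm in front of this point; between them and between the rails 84 mm are open down to the table, so its middle can be gripped from above across x.
- roller: White plastic clay roller, a plain loose cylinder 32 mm in diameter and 140 mm long, about 135 g. Origin at its centre, its length along its own y axis (it turns about y as it rolls). It starts in the clear box, leaning on the sash.
- vblock: Steel V-block, fixed: base plate 86 x 150 x 10 mm with two V saddles in line, each 26 mm long, 48 mm either side of its middle, 70 mm free between them for fingers. The 90 degree V runs along its y and opens upward; saddles are 72 mm wide (x), their tops 42 mm above the table, the V 40 mm wide at the top. Origin on the table under its middle.
- v_seat (a point): Where the roller's centre lies when seated: on the V's middle plane, half-way along it, 44.6 mm above the table (the seated roller's top line is 60.6 mm above the table). Axes as the V-block's, y along the V.
- flank_near: The sloping contact face of the V on its -x side (both saddles). Origin as the V-block's. The roller's own weight puts only about 1 N on each face; pressing straight down loads both alike, while a sideways push across the V of a few N unloads one of them: bring the sideways force on the tool to near zero.
- flank_far: The sloping contact face of the V on its +x side (both saddles). Origin as the V-block's.
- eraser: white eraser, 45 x 22 x 13 mm, lying on the table; bystander. Origin under its middle
- marker: metal marker pen, 130 mm long, 14 mm thick, lying on the table; bystander. Origin under its middle, long axis x
- card_box: small white cardboard box, 70 x 50 x 28 mm; bystander. Origin under its middle
- tub: round white lidded plastic tub, 148 mm across, 56 mm high; bystander. Origin under its middle
- glue: amber glass jar of glue, 56 mm across, 85 mm high; bystander. Origin under its middle
- clear_tray: shallow empty clear tray, 200 x 120 x 18 mm; bystander. Origin under its middle
- ruler: steel bar ruler, 30 x 200 x 6 mm; bystander. Origin under its middle, long axis y
Mind the look-alikes: they are no part of the job. Of the things shaped like the vblock, the steel one is meant.

How it is judged:
On the way, in this order (a step that is already met when the one before it is completed fails the run):
1. the sash is raised at least 40 mm (value of joint sash above 0.04 m), for 0.1 s.
2. the roller lies at the stops and the sash is down again (within 6 mm) (value of joint sash below 0.006 m and distance between roller and roller_rest below 0.015 m), for 0.1 s.
At the end, for the whole second after the job is handed in: The roller lies fully in the V (centre within 3 mm of the seat across and in height, within 12 mm along it, parallel to the V within 0.05 rad), at rest, the fingers press it with more than 2.5 N and each side of the V carries more than 2.5 N; the sash is down within 6 mm (x of roller in the frame of v_seat between -0.003 and 0.003 m and y of roller in the frame of v_seat between -0.012 and 0.012 m and z of roller in the frame of v_seat between -0.003 and 0.003 m and angle between the y axis of roller and the y axis of vblock, either way round below 0.05 rad and contact force between each of flank_near, flank_far, the fingers and roller above 2.5 N and linear speed of roller below 0.02 m/s and value of joint sash below 0.006 m); the arm keeps its last pose, push and grip.
It fails at once if the roller is dropped onto the table or off it (height (world z) of roller below 0.025 m).
It fails at once if the roller is pressed into the V-block with more than 60 N on either side (contact force between any of flank_near, flank_far and roller above 60 N).
It fails at once if a bystander is shifted by more than 25 mm (distance of any of eraser, marker, card_box, tub, glue, clear_tray, ruler from where it was at the start of the episode above 0.025 m).
It also fails if it takes over 64 s, if anything falls off the work surface, if the arm or the gripper's body presses on something with over 40 N, if the wrist force passes 120 N, or if a joint passes its speed limit or range.

### The arm

A 6-joint arm with a two-finger parallel gripper is mounted at the origin on the work surface. World frame = base frame: x ahead of the robot, y to its left, z up, the work surface at z = 0. Lengths are in m, angles in rad, forces in N, time in s.
With the tool pointing down it reaches from about 0.3 to 0.875 m from the base axis. Payload 6.4 kg.
Tool frame: the origin (TCP) lies midway between the tips of the shut fingers; the grasp point (between the pads) lies 19 mm behind it; z points along the fingers, y is the line along which they close (so a half turn about z gives the same grasp; the last joint's range is limited). The gripper opens to 88 mm and grips with 3 to 60 N. Pads are 18 mm wide; open, the fingers measure 123 mm over their backs; the gripper's body (75 mm by 187 mm) begins 45 mm behind the grasp point.
Start: joints at [0.898, 0.181, 1.607, -0, 1.354, -0.206], TCP at [0.259, 0.514, 0.239] pointing down, gripper open.
Joint ranges: [-2.99, 2.99], [-0.89, 2.07], [0.3, 2.58], [-1.14, 4.28], [0, 2.63], [-3.12, 3.12]. Speed limits (rad/s): [2.57, 2.57, 3.01, 3.14, 3.14, 3.14].

### API

Orientations are given as a unit quaternion [w, x, y, z].
In Python, from station import ctrl gives the robot as it stands.
- The arm moves only by the shell command python3 -m crank 'ROWS'. ROWS is text: rows parted by semicolons, each of 7 numbers parted by spaces: the turn, a rotation vector about the tool's x, y, z in rad, then the shift along the tool's x, y, z in m, then the opening, from 0 (shut) to 1 (fully open). In form: wx wy wz tx ty tz gripper; .... A call has exactly 8 rows; each row is the pose to reach, as a shift and turn from the pose commanded when the call began, along the tool's axes at that moment; what a row does not reach only later rows make up. A row lasts 1/12 s, in which the tool goes at most 41.7 mm and 7.16 degrees, less where a joint would pass 70% of its speed; a pose out of reach is approached as far as the arm can. A call with a gripper value outside its range is refused whole. The fingers move at their own pace and stop on an object; the grip force is fixed at half the most. Time passes only in rows, so rows that repeat a pose let the fingers close, or fill a call up. It gives the time, the measured TCP pose, the force, the opening and the grip force at its end, in the units of the state.
- ctrl.read_state(): the state, without advancing time (a new reading comes with each control period).
- ctrl.capture(name): name is "side" or "top" or "wrist"; returns (picture, depth): 400x640x3 uint8, red, green, blue; 400x640 float32, m along the optical axis (not along the pixel's ray), 0 where there is no reading.
- ctrl.camera_info(name): a dict with "vertical_fov" (degrees; the focal length in pixels is half the picture's height over the tangent of half this angle, whatever the lens; pixels are square), "cx", "cy" (the principal point, pixels), "view" (4x4, takes a point from world to camera coordinates); the wrist camera has in their place "T_tool_cam" (4x4, takes a point from camera to tool coordinates, whose origin is the TCP and whose axes are the flange's). Camera axes: x right, y down, z forward; pixel columns grow to the right and rows downward; lengths in m; the calibration is good to about 2 mm. A picture is of the moment at which its call begins: read the wrist's pose just before it. camera_info takes no time and is no camera call.
- ctrl.sign_off(): hands the job in; it is judged then, once.
The state is a dict: "time": time; "joints": joint angles; "joint_velocities": joint speeds; "tau": joint torques, N m; "position": TCP position; "tool_rot": TCP orientation; "wrist_force": force on the tool from outside, world axes, zero at the start; "ft_torque": the same for the moment, N m; "width": opening from 0.0 (shut) to 1.0 (fully open); "grip_force": force on a finger pad.
Only numpy, scipy, OpenCV 4.12 (cv2) and the standard library are available. Lean on these libraries where they do the work, as an engineer would, in place of code of your own. Each camera call takes 0.05 s, during which the arm holds its last target. There are 200 camera calls.

## Working session

There is one attempt and no reset: what is moved stays moved. The work goes in short steps, Python scripts to look and compute and a shell command to move; the robot and the scene stay as the last step left them, time stands still between calls to the robot, and variables do not carry over. Pictures are saved under pics/ and viewed, at most 10 in all, crops included, and the job is handed in when it is done.

```bash
ls; mkdir -p pics
cat > h.py <<'E'
import numpy as np, cv2
from station import ctrl
from scipy.spatial.transform import Rotation as R
def cam(n):
    i=ctrl.camera_info(n); f=200/np.tan(np.radians(i["vertical_fov"])/2)
    if n=="wrist":
        s=ctrl.read_state(); T=np.eye(4); q=s["tool_rot"]; T[:3,:3]=R.from_quat([q[1],q[2],q[3],q[0]]).as_matrix(); T[:3,3]=s["position"]
        M=T@np.array(i["T_tool_cam"])
    else: M=np.linalg.inv(np.array(i["view"]))
    return f,i["cx"],i["cy"],M
def ray(c,u,v,z):
    f,cx,cy,M=c; d=M[:3,:3]@np.array([(u-cx)/f,(v-cy)/f,1]); o=M[:3,3]
    return o+d*(z-o[2])/d[2]
def proj(c,p):
    f,cx,cy,M=c; q=np.linalg.inv(M)@np.append(p,1); return f*q[0]/q[2]+cx,f*q[1]/q[2]+cy
def cloud(c,d):
    f,cx,cy,M=c; v,u=np.mgrid[:400,:640]; P=np.stack([(u-cx)/f*d,(v-cy)/f*d,d],-1)
    W=P@M[:3,:3].T+M[:3,3]; W[d==0]=np.nan; return W
def snap(n,name):
    c=cam(n); p,d=ctrl.capture(n); p=np.array(p); d=np.array(d); cv2.imwrite(f"pics/{name}.png",p[...,::-1]); np.savez(f"{name}.npz",p=p,d=d,M=c[3],k=c[:3]); return c,p,d
E
python3 - <<'E'
from h import *
for n in("top","side"):
    c,p,d=snap(n,n+"0"); print(n,c)
print(ctrl.camera_info("top").keys(), ctrl.camera_info("wrist")); print(ctrl.read_state())
a=cv2.imread("pics/top0.png");b=cv2.imread("pics/side0.png")
E
```

```text
pics
top (np.float64(487.65162520945586), 316.724330530096, 196.51304010720483, array([[ 1.57385440e-03, -9.98468688e-01,  5.52974048e-02,
         4.52686002e-01],
       [-9.99993885e-01, -1.39874640e-03,  3.20521896e-03,
         1.15824876e-02],
       [-3.12296372e-03, -5.53021112e-02, -9.98464783e-01,
         1.52489878e+00],
       [ 0.00000000e+00,  0.00000000e+00,  0.00000000e+00,
         1.00000000e+00]]))
side (np.float64(471.5094415636733), 314.2465153842217, 209.90786797461564, array([[ 0.95881915, -0.19659003,  0.20498339,  0.17302194],
       [-0.28369415, -0.69733555,  0.65821027, -1.14681509],
       [ 0.01354463, -0.6892572 , -0.72439012,  1.40168168],
       [ 0.        ,  0.        ,  0.        ,  1.        ]]))
dict_keys(['vertical_fov', 'cx', 'cy', 'view']) {'vertical_fov': 66.08983162349551, 'cx': 316.38426262396604, 'cy': 196.68505150111162, 'T_tool_cam': array([[-4.58032108e-04, -9.66465243e-01, -2.56797048e-01,
         6.70188657e-02],
       [ 9.99998865e-01, -8.11265610e-04,  1.26959570e-03,
        -1.18781189e-04],
       [-1.43535073e-03, -2.56796175
[... 155 characters left out ...]
ts': array([ 8.97692032e-01,  1.81460960e-01,  1.60784629e+00, -2.62977634e-05,
        1.35381829e+00, -2.06283175e-01]), 'joint_velocities': array([-1.40617775e-03, -1.03161356e-03, -3.09216226e-03, -9.02183666e-04,
        4.67284560e-04,  6.88962254e-05]), 'tau': array([ 4.39856876e-04, -4.34822094e+01, -3.42694080e+01,  7.03054271e-02,
        3.40872165e-02, -4.83802012e-05]), 'position': array([0.25846808, 0.51311732, 0.23793332]), 'tool_rot': array([-3.14629793e-04,  2.31294107e-01,  9.72883574e-01, -6.99007692e-04]), 'wrist_force': array([0.36935793, 0.60703425, 0.26482492]), 'ft_torque': array([ 0.02946756, -0.00271322,  0.00404729]), 'grip_force': 0.0, 'width': 1.0051738723406192}
```

View pics/top0.png

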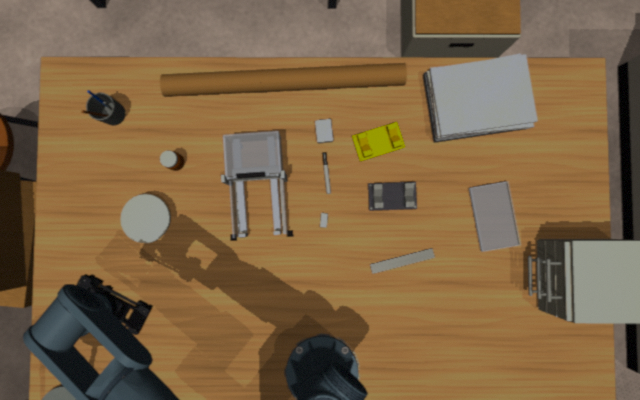

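View pics/side0.png

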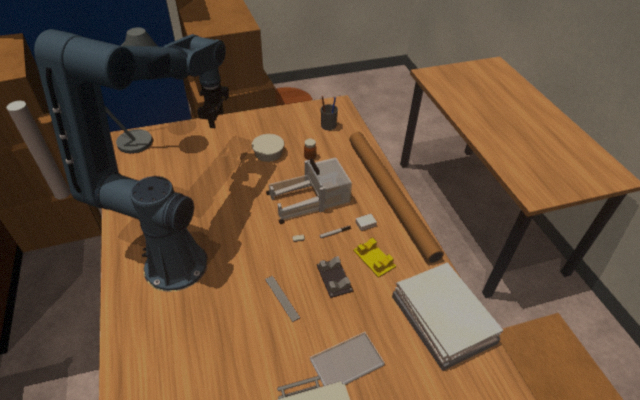

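The top view shows the magazine (box at 252,155, stops at 235,237 and 290,233). There are two V-block shapes: yellow at (378,141) and grey metal at (392,195). The grey one fits "steel", so I'll confirm it in an enlarged crop.

Run:
```python
from h import *
a=cv2.imread("pics/top0.png")[115:245,210:435]; cv2.imwrite("pics/crop0.png",cv2.resize(a,None,fx=3.5,fy=3.5,interpolation=cv2.INTER_CUBIC))
z=np.load("top0.npz"); c=cam("top"); W=cloud(c,z["d"])
def rect(m,name):
    P=W[m][:,:2]; P=P[~np.isnan(P).any(1)].astype(np.float32); r=cv2.minAreaRect(P); print(name,len(P),r, "zmax",np.nanpercentile(W[m][:,2],[5,50,95]))
u0=lambda a,b,e,f:(np.mgrid[:400,:640][1]>a)&(np.mgrid[:400,:640][1]<b)&(np.mgrid[:400,:640][0]>e)&(np.mgrid[:400,:640][0]<f)
b=u0(360,425,170,220)
rect(b&(W[...,2]>.006),"vblock"); rect(b&(W[...,2]>.03),"saddles")
m=u0(215,300,120,245)
rect(m&(W[...,2]>.02),"mag");rect(m&(W[...,2]>.09),"magbox")
rect(m&(W[...,2]>.125),"high")
# blackest pixels = handle
g=z["p"].max(2); k=m&(g<45); n,l,s,ce=cv2.connectedComponentsWithStats(k.astype(np.uint8))
for i in range(1,n):
    if s[i,4]>6: print(s[i],ce[i],ray(c,*ce[i],.175), np.nanmedian(W[l==i],0))
```

```text
vblock 1339 ((0.5420365333557129, -0.22004687786102295), (0.1499435305595398, 0.19753128290176392), 0.08029016107320786) zmax [0.00674352 0.01256235 0.04395759]
saddles 341 ((0.5397383570671082, -0.21763861179351807), (0.07111552357673645, 0.12297257781028748), 1.8811464309692383) zmax [0.03166528 0.04046102 0.04660352]
mag 3947 ((0.567979097366333, 0.1996796876192093), (0.3039788603782654, 0.1815192699432373), 4.145658016204834) zmax [0.03104326 0.11536771 0.13336435]
magbox 2640 ((0.6485635042190552, 0.20541530847549438), (0.1426032930612564, 0.18151143193244934), 4.053910732269287) zmax [0.11111252 0.11761593 0.17329503]
high 272 ((0.6407814025878906, 0.2049931287765503), (0.1228986382484436, 0.1815222203731537), 4.181849479675293) zmax [0.12669567 0.16734279 0.1844268 ]
[237 173  28   5 108] [250.5        174.96296296] [0.58719843 0.20014148 0.175     ] [0.58646797 0.19908084 0.18058938]
[288 231   4   5  20] [289.5 233. ] [0.42642989 0.09093614 0.175     ] [0.42313576 0.10077334 0.00704823]
[232 238   4   2   7] [233.57142857 238.57142857] [0.41083655 0.24529421 0.175     ] [0.40436702 0.27350152 0.00448798]
```

View pics/crop0.png

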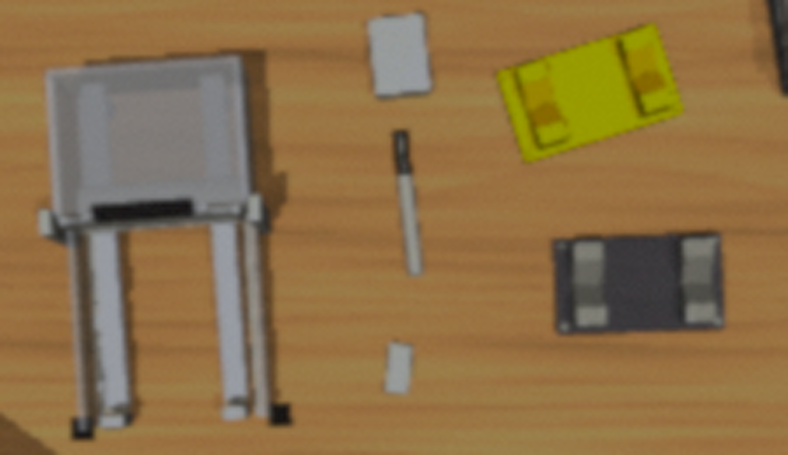

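The crop shows a dark plate with two grey metal saddles at (640,283), so that is the steel block, and the yellow one is a look-alike. The magazine yaw is about 4.1°, with the handle near (0.588, 0.2005). I'll move above the handle.

```bash
python3 -m crank '0 0 0.11 -0.038 -0.0115 0 1;0 0 0.22 -0.076 -0.023 0 1;0 0 0.33 -0.114 -0.0345 0 1;0 0 0.44 -0.152 -0.046 0 1;0 0 0.55 -0.19 -0.0575 0 1;0 0 0.66 -0.228 -0.069 0 1;0 0 0.77 -0.266 -0.0805 0 1;0 0 0.88 -0.304 -0.092 0 1'
cat >> h.py <<'E'
def go(x,y,z,yawdeg):
    "shift and turn, tool axes, to put the TCP at x,y,z pointing straight down with tool y at yawdeg"
    s=ctrl.read_state(); q=s["tool_rot"]; A=R.from_quat([q[1],q[2],q[3],q[0]])
    a=np.radians(yawdeg); Y=np.array([np.cos(a),np.sin(a),0]); Z=np.array([0,0,-1.]); B=R.from_matrix(np.stack([np.cross(Y,Z),Y,Z],1))
    print("turn",(A.inv()*B).as_rotvec().round(4),"shift",A.inv().apply(np.array([x,y,z])-s["position"]).round(4),"pos",s["position"].round(4),"F",s["wrist_force"].round(2),"w",round(s["width"],3),"t",s["time"])
E
python3 -c "
from h import *
go(.588,.2005,.239,4.1)"
```

```text
time: 0.77
position: [0.4897, 0.2929, 0.2384]
tool_rot: [-0.0, 0.626, 0.78, -0.0]
wrist_force: [0.6, 1.0, -0.5]
width: 1.0
grip_force: 0.0
turn [-0.0006  0.      0.147 ] shift [-0.1115  0.0759 -0.0007] pos [0.4897 0.2929 0.2384] F [ 0.59  0.97 -0.51] w 1.0 t 0.7667
```

```bash
python3 -m crank '0 0 0.05 -0.03 0.02 0 1;0 0 0.1 -0.06 0.04 0 1;0 0 0.147 -0.09 0.06 0 1;0 0 0.147 -0.1115 0.076 0 1;0 0 0.147 -0.1115 0.076 0 1;0 0 0.147 -0.1115 0.076 0 1;0 0 0.147 -0.1115 0.076 0 1;0 0 0.147 -0.1115 0.076 0 1'
python3 - <<'E'
from h import *
c,p,d=snap("wrist","wr1"); go(.588,.2005,.239,4.1)
W=cloud(c,d); g=p.max(2); k=((W[...,2]>.15)&(W[...,2]<.2)&(g<60)).astype(np.uint8)
n,l,s,ce=cv2.connectedComponentsWithStats(k)
for i in range(1,n):
    if s[i,4]>150: P=W[l==i]; print(s[i],np.median(P,0),cv2.minAreaRect(P[:,:2].astype(np.float32)),np.percentile(P[:,2],[5,50,95]), ray(c,*ce[i],.175))
E
```

```text
time: 1.43
position: [0.5866, 0.2037, 0.2384]
tool_rot: [-0.0, 0.679, 0.734, -0.0]
wrist_force: [-0.4, 0.0, -0.6]
width: 1.002
grip_force: 0.0
turn [-0.0005 -0.0002  0.0072] shift [-0.0035  0.0011 -0.0004] pos [0.5867 0.2039 0.2386] F [-0.61 -0.63  0.59] w 1.003 t 1.4833
[ 312  187   17   81 1050] [0.58930528 0.19051254 0.18124739] ((0.5888423919677734, 0.1929619163274765), (0.011028743349015713, 0.0604192316532135), 4.159489154815674) [0.18017593 0.18124739 0.18231172] [0.5895223  0.18832329 0.175     ]
```

View pics/wr1.png

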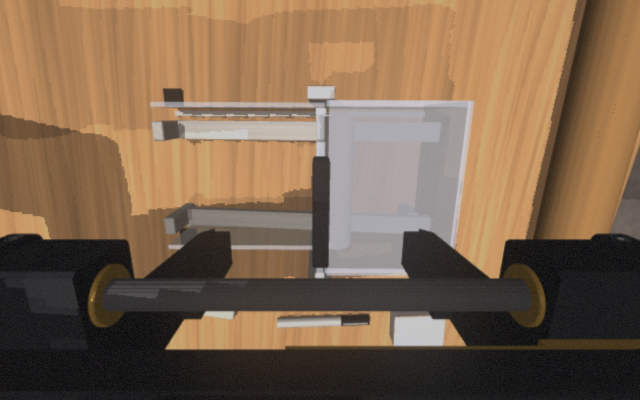

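The wrist view shows the handle at (320,212), the roller behind the pane at about (340,180), and the rails on the left. The handle top is at about 0.181, so the sash starts about 9 mm up. I'll descend and pinch.

```bash
python3 -m crank '0 0 0.006 -0.0035 0.0014 0.015 1;0 0 0.006 -0.0035 0.0014 0.04 1;0 0 0.006 -0.0035 0.0014 0.065 1;0 0 0.006 -0.0035 0.0014 0.087 1;0 0 0.006 -0.0035 0.0014 0.087 1;0 0 0.006 -0.0035 0.0014 0.087 0;0 0 0.006 -0.0035 0.0014 0.087 0;0 0 0.006 -0.0035 0.0014 0.087 0' && python3 -m crank '0 0 0 0 0 0 0;0 0 0 0 0 0 0;0 0 0 0 0 0 0;0 0 0 0 0 0 0;0 0 0 0 0 0 0;0 0 0 0 0 0 0;0 0 0 0 0 0 0;0 0 0 0 0 0 0'
```

```text
time: 2.15
position: [0.5905, 0.1999, 0.154]
tool_rot: [0.001, 0.681, 0.732, 0.001]
wrist_force: [0.1, -0.7, 0.6]
width: 0.796
grip_force: 0.0
time: 2.82
position: [0.5893, 0.1993, 0.1517]
tool_rot: [-0.0, 0.682, 0.732, -0.0]
wrist_force: [-0.4, 0.8, 0.3]
width: 0.195
grip_force: 0.0
```

```bash
python3 -m crank '0 0 0 0 0 0 0;0 0 0 0 0 0 0;0 0 0 0 0 0 0;0 0 0 0 0 0 0;0 0 0 0 0 -0.004 0;0 0 0 0 0 -0.01 0;0 0 0 0 0 -0.018 0;0 0 0 0 0 -0.026 0' && python3 -m crank '0 0 0 0 0 -0.008 0;0 0 0 0 0 -0.016 0;0 0 0 0 0 -0.022 0;0 0 0 0 0 -0.026 0;0 0 0 0 0 -0.026 0;0 0 0 0 0 -0.026 0;0 0 0 0 0 -0.026 0;0 0 0 0 0 -0.026 0' && python3 -c "
from h import *
snap('wrist','wr2');snap('top','top2');s=ctrl.read_state();print(s['width'],s['position'],s['grip_force'])
a=cv2.imread('pics/top2.png')[115:245,200:320];b=cv2.imread('pics/wr2.png');cv2.imwrite('pics/c2.png',np.hstack([cv2.resize(a,(369,400)),cv2.resize(b,None,fx=.66,fy=1)]))
"
```

```text
time: 3.48
position: [0.5897, 0.1993, 0.1773]
tool_rot: [0.0, 0.682, 0.732, 0.0]
wrist_force: [5.5, 1.3, -5.7]
width: 0.132
grip_force: 30.0
time: 4.15
position: [0.5897, 0.1993, 0.2042]
tool_rot: [0.0, 0.682, 0.732, 0.0]
wrist_force: [3.8, -0.1, 1.5]
width: 0.133
grip_force: 30.0
0.13440397461066003 [0.58973403 0.1993355  0.20407324] 30.00215521082282
```

View pics/c2.png

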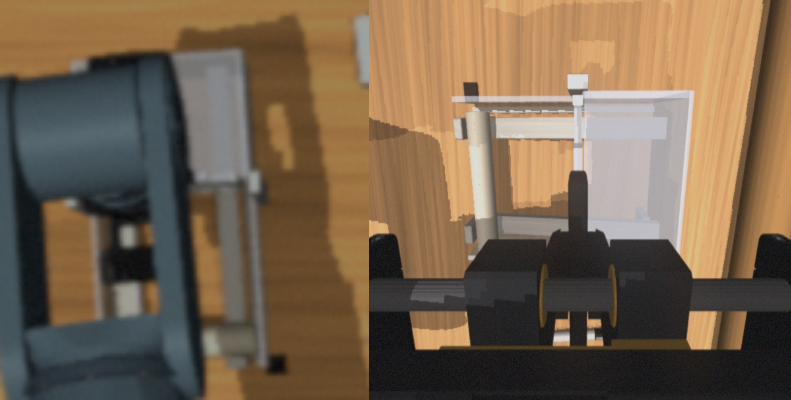

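The wrist half shows the roller at the stops (cream cylinder at 480,170) with the sash up. I'll lower it while watching the force.

```bash
python3 -m crank '0 0 0 0 0 0.008 0;0 0 0 0 0 0.018 0;0 0 0 0 0 0.028 0;0 0 0 0 0 0.038 0;0 0 0 0 0 0.047 0;0 0 0 0 0 0.053 0;0 0 0 0 0 0.056 0;0 0 0 0 0 0.056 0' && python3 -m crank '0 0 0 0 0 0.001 0;0 0 0 0 0 0.002 0;0 0 0 0 0 0.003 0;0 0 0 0 0 0.004 0;0 0 0 0 0 0.004 0;0 0 0 0 0 0.004 0;0 0 0 0 0 0.004 0;0 0 0 0 0 0.004 0'
```

```text
time: 4.92
position: [0.5897, 0.1993, 0.1455]
tool_rot: [-0.0, 0.682, 0.732, 0.0]
wrist_force: [9.6, 1.8, -5.2]
width: 0.13
grip_force: 30.0
time: 5.58
position: [0.5897, 0.1993, 0.143]
tool_rot: [0.0, 0.682, 0.732, 0.0]
wrist_force: [5.5, 0.5, 2.4]
width: 0.131
grip_force: 30.0
```

```bash
python3 -m crank '0 0 0 0 0 0.001 0;0 0 0 0 0 0.002 0;0 0 0 0 0 0.003 0;0 0 0 0 0 0.003 0;0 0 0 0 0 0.003 0;0 0 0 0 0 0.003 0;0 0 0 0 0 0.003 0;0 0 0 0 0 0.003 0'
```

```text
time: 6.25
position: [0.5899, 0.1993, 0.1429]
tool_rot: [0.001, 0.681, 0.732, 0.0]
wrist_force: [-2.1, -1.3, 18.5]
width: 0.136
grip_force: 30.0
```

The sash has bottomed out (18.5 N up). I'll take off the preload, open, rise and move over the roller.

```bash
python3 -m crank '0 0 0 0 0 -0.001 0;0 0 0 0 0 -0.002 0;0 0 0 0 0 -0.002 0.4;0 0 0 0 0 -0.002 0.7;0 0 0 0 0 -0.002 1;0 0 0 0 0 -0.002 1;0 0 0 0 0 -0.002 1;0 0 0 0 0 -0.002 1' && python3 -m crank '0 0 0 0 0 -0.01 1;0 0 0 0 0 -0.03 1;0 0 0 0 0 -0.06 1;0 0 0 0 0 -0.09 1;0 0 0 0 -0.03 -0.1 1;0 0 0 0 -0.06 -0.1 1;0 0 0 0 -0.09 -0.1 1;0 0 0 0 -0.12 -0.1 1'
python3 - <<'E'
from h import *
c,p,d=snap("wrist","wr3"); W=cloud(c,d)
k=(W[...,2]>.165)&(W[...,2]<.195)&(p.max(2)<60); print("handle top",k.sum(),np.nanmedian(W[k],0))
k=(W[...,2]>.045)&(W[...,2]<.07)&(abs(W[...,0]-.445)<.03)&(abs(W[...,1]-.191)<.09)
P=W[k]; print(k.sum(),np.nanpercentile(P[:,2],[50,95,99]),cv2.minAreaRect(P[P[:,2]>.056][:,:2].astype(np.float32)))
a=np.radians(4.1); go(.445,.191,.2,4.1)
E
```

```text
time: 6.92
position: [0.5889, 0.1993, 0.1422]
tool_rot: [-0.0, 0.682, 0.732, -0.0]
wrist_force: [0.7, -0.0, 0.3]
width: 0.562
grip_force: 0.0
time: 7.58
position: [0.4686, 0.1907, 0.2438]
tool_rot: [0.0, 0.682, 0.732, 0.001]
wrist_force: [-0.9, 1.0, 0.3]
width: 0.997
grip_force: 0.0
handle top 1962 [0.58577738 0.20533784 0.17226853]
4588 [0.05978905 0.06286729 0.06357616] ((0.4450000822544098, 0.19228222966194153), (0.05989764258265495, 0.16521497070789337), 0.03244411200284958)
turn [-0.0044  0.      0.001 ] shift [ 0.0014 -0.0179  0.0426] pos [0.4632 0.1909 0.2425] F [-0.2   1.45 -1.41] w 0.999 t 7.6333
```

View pics/wr3.png

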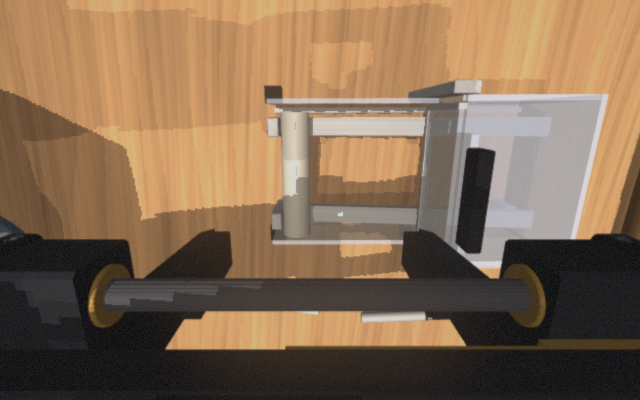

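The handle top is at 0.172, so the sash is down. The roller lies against the stops, at columns 284–311 and rows 110–238. I'll lower to a still pose and re-measure.

```bash
python3 -m crank '0 0 0 0 -0.018 0.015 1;0 0 0 0 -0.023 0.03 1;0 0 0 0 -0.023 0.043 1;0 0 0 0 -0.023 0.043 1;0 0 0 0 -0.023 0.043 1;0 0 0 0 -0.023 0.043 1;0 0 0 0 -0.023 0.043 1;0 0 0 0 -0.023 0.043 1'
python3 - <<'E'
from h import *
c,p,d=snap("wrist","wr4"); W=cloud(c,d); go(.4448,.191,.027,4.1)
hsv=cv2.cvtColor(p,cv2.COLOR_RGB2HSV)
k=(W[...,2]>.0555)&(W[...,2]<.07)&(abs(W[...,0]-.445)<.022)&(abs(W[...,1]-.191)<.09)
n,l,s,ce=cv2.connectedComponentsWithStats(k.astype(np.uint8)); i=1+s[1:,4].argmax(); P=W[l==i]
print(s[i],cv2.minAreaRect(P[:,:2].astype(np.float32)), np.percentile(P[:,2],[5,50,95]),P[:,1].min(),P[:,1].max())
for y in(.15,.17,.19,.21,.23):
    Q=P[abs(P[:,1]-y)<.004]; 
    if len(Q)>10: print(y,np.percentile(Q[:,0],[2,98]).round(4),Q[Q[:,2].argmax()].round(4))
E
```

```text
time: 8.3
position: [0.4475, 0.1893, 0.2007]
tool_rot: [0.0, 0.682, 0.732, 0.001]
wrist_force: [0.4, 0.1, -0.2]
width: 1.0
grip_force: 0.0
turn [ 0.0012 -0.0001 -0.0006] shift [ 0.0019 -0.0027  0.1735] pos [0.4474 0.1893 0.2005] F [-1.24  0.08 -0.08] w 1.0 t 8.35
[ 299  111   30  143 3744] ((0.444286584854126, 0.18934163451194763), (0.026902934536337852, 0.1397208720445633), 4.101785182952881) [0.05641721 0.06071102 0.06271309] 0.11914001588825976 0.25979619926289127
0.15 [0.4349 0.4593] [0.4459 0.1535 0.0633]
0.17 [0.4329 0.4578] [0.4458 0.169  0.0637]
0.19 [0.4317 0.4562] [0.4452 0.1917 0.0636]
0.21 [0.4305 0.4552] [0.4419 0.2125 0.0641]
0.23 [0.429  0.4537] [0.4407 0.2299 0.0637]
```

The roller centre is (0.4443, 0.1893), at 4.1°. I'll descend and grip.

```bash
python3 -m crank '0 0 0 0 -0.003 0.02 1;0 0 0 0 -0.003 0.05 1;0 0 0 0 -0.003 0.08 1;0 0 0 0 -0.003 0.11 1;0 0 0 0 -0.003 0.14 1;0 0 0 0 -0.003 0.16 1;0 0 0 0 -0.003 0.173 1;0 0 0 0 -0.003 0.173 0.7' && python3 -m crank '0 0 0 0 0 0 0.4;0 0 0 0 0 0 0;0 0 0 0 0 0 0;0 0 0 0 0 0 0;0 0 0 0 0 0 0;0 0 0 0 0 0 0;0 0 0 0 0 0 0;0 0 0 0 0 0 0'; python3 -m crank '0 0 0 0 0 0 0;0 0 0 0 0 0 0;0 0 0 0 0 0 0;0 0 0 0 0 0 0;0 0 0 0 0 0 0;0 0 0 0 0 0 0;0 0 0 0 0 0 0;0 0 0 0 0 0 0'
```

```text
time: 9.02
position: [0.4416, 0.1885, 0.0241]
tool_rot: [-0.002, 0.682, 0.732, -0.002]
wrist_force: [-0.1, 0.6, -0.1]
width: 0.942
grip_force: 0.0
time: 9.68
position: [0.4453, 0.1891, 0.0274]
tool_rot: [0.001, 0.682, 0.732, 0.001]
wrist_force: [2.2, -0.3, -0.4]
width: 0.345
grip_force: 30.1
time: 10.35
position: [0.4451, 0.1891, 0.0273]
tool_rot: [0.001, 0.682, 0.732, 0.001]
wrist_force: [4.1, 1.0, 0.4]
width: 0.344
grip_force: 29.9
```

Gripped. I'll lift, then carry it past the V-block so the wrist camera looks down on it.

```bash
python3 -m crank '0 0 0 0 0 -0.008 0;0 0 0 0 0 -0.02 0;0 0 0 0 0 -0.04 0;0 0 0 0 0 -0.065 0;0 0 0 0 0 -0.09 0;0 0 0 0 0 -0.115 0;0 0 0 -0.01 0.003 -0.135 0;0 0 0 -0.03 0.006 -0.145 0' && python3 -m crank '0 0 0 -0.025 0.003 -0.01 0;0 0 0 -0.055 0.006 -0.015 0;0 0 0 -0.085 0.01 -0.015 0;0 0 0 -0.115 0.014 -0.015 0;0 0 0 -0.145 0.018 -0.015 0;0 0 0 -0.175 0.022 -0.015 0;0 0 0 -0.205 0.026 -0.015 0;0 0 0 -0.235 0.03 -0.015 0' && python3 -m crank '0 0 0 -0.03 0.003 0 0;0 0 0 -0.06 0.006 0 0;0 0 0 -0.09 0.009 0 0;0 0 0 -0.12 0.012 0 0;0 0 0 -0.15 0.015 0 0;0 0 0 -0.18 0.018 0 0;0 0 0 -0.21 0.02 0 0;0 0 0 -0.235 0.02 0 0' && python3 -m crank '0 0 0 0 0 0 0;0 0 0 0 0 0 0;0 0 0 0 0 0 0;0 0 0 0 0 0 0;0 0 0 0 0 0 0;0 0 0 0 0 0 0;0 0 0 0 0 0 0;0 0 0 0 0 0 0'
python3 - <<'E'
from h import *
c,p,d=snap("wrist","wr5"); W=cloud(c,d); go(.54,-.218,.2,2)
E
```

```text
time: 11.02
position: [0.4517, 0.1606, 0.1738]
tool_rot: [0.0, 0.681, 0.733, 0.001]
wrist_force: [1.6, -0.2, -0.3]
width: 0.344
grip_force: 29.9
time: 11.68
position: [0.4972, -0.0737, 0.1858]
tool_rot: [-0.002, 0.682, 0.732, -0.001]
wrist_force: [0.9, 0.1, -1.2]
width: 0.345
grip_force: 29.9
time: 12.35
position: [0.5342, -0.3069, 0.1855]
tool_rot: [-0.002, 0.682, 0.732, -0.0]
wrist_force: [-0.3, 0.1, -1.0]
width: 0.346
grip_force: 29.9
time: 13.02
position: [0.5352, -0.3053, 0.1869]
tool_rot: [0.0, 0.681, 0.732, 0.0]
wrist_force: [0.1, 0.3, -2.0]
width: 0.345
grip_force: 29.9
turn [0.0002 0.0002 0.0366] shift [ 0.0869  0.0111 -0.0131] pos [ 0.5352 -0.3055  0.1869] F [-0.48 -1.43 -0.57] w 0.347 t 13.0667
```

View pics/wr5.png

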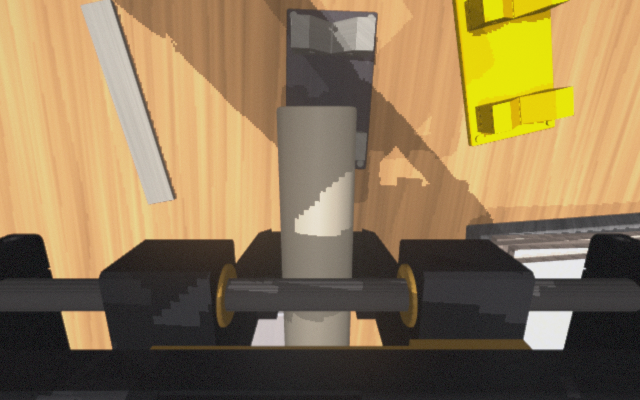

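The held roller covers the near saddle; the far one shows at (332,35) and the plate at columns 287–377. I'll move 100 mm further and measure.

```bash
python3 -m crank '0 0 0.005 -0.015 0 0 0;0 0 0.01 -0.035 0 0 0;0 0 0.02 -0.055 0 0 0;0 0 0.03 -0.075 0.002 0 0;0 0 0.036 -0.095 0.004 0 0;0 0 0.036 -0.105 0.004 0 0;0 0 0.036 -0.105 0.004 0 0;0 0 0.036 -0.105 0.004 0 0' && python3 -m crank '0 0 0.0 0 0 0 0;0 0 0 0 0 0 0;0 0 0 0 0 0 0;0 0 0 0 0 0 0;0 0 0 0 0 0 0;0 0 0 0 0 0 0;0 0 0 0 0 0 0;0 0 0 0 0 0 0'
python3 - <<'E'
from h import *
c,p,d=snap("wrist","wr6"); W=cloud(c,d); go(.54,-.218,.2,2)
r=(abs(W[...,0]-.54)<.08)&(abs(W[...,1]+.218)<.12)
def big(k,name):
    n,l,s,ce=cv2.connectedComponentsWithStats(k.astype(np.uint8))
    for i in range(1,n):
        if s[i,4]>100: P=W[l==i]; print(name,s[i],cv2.minAreaRect(P[:,:2].astype(np.float32)),np.percentile(P[:,2],[5,50,95]).round(4))
big(r&(W[...,2]>.025)&(W[...,2]<.055),"saddle")
big(r&(W[...,2]>.006)&(W[...,2]<.055),"all")
big((p.max(2)<85)&r&(W[...,2]<.055),"dark")
# V bottom line per saddle
# held roller in tool frame
M=c[3];s=ctrl.read_state();q=s["tool_rot"];A=R.from_quat([q[1],q[2],q[3],q[0]])
T=(W-s["position"])@A.as_matrix()
k=(T[...,2]>-.05)&(T[...,2]<-.026)&(abs(T[...,1])<.02)&(T[...,0]>.025)&(T[...,0]<.09)
print("tool",T[k].min(0),T[k].max(0),cv2.minAreaRect(T[k][:,:2].astype(np.float32)))
for x in(.03,.045,.06):
    Q=T[k&(abs(T[...,0]-x)<.004)]; print(x,len(Q),np.percentile(Q[:,1],[1,99]),np.percentile(Q[:,2],2))
E
```

```text
time: 13.73
position: [0.5461, -0.4106, 0.1862]
tool_rot: [-0.0, 0.695, 0.719, 0.0]
wrist_force: [-0.8, 0.7, -0.6]
width: 0.345
grip_force: 29.9
time: 14.4
position: [0.5465, -0.4102, 0.1868]
tool_rot: [0.0, 0.695, 0.719, -0.0]
wrist_force: [-0.3, 0.3, -1.3]
width: 0.348
grip_force: 29.9
turn [-0.      0.      0.0001] shift [ 0.1923  0.0002 -0.0133] pos [ 0.5465 -0.4102  0.1867] F [ 0.73 -0.04 -0.81] w 0.345 t 14.45
saddle [ 276    3   42   39 1452] ((0.5232458710670471, -0.26629605889320374), (0.03534208983182907, 0.02606789767742157), 2.660806179046631) [0.0264 0.041  0.044 ]
saddle [ 319    3   42   39 1465] ((0.5602989196777344, -0.26498866081237793), (0.035049065947532654, 0.02632945589721203), 1.9497851133346558) [0.0266 0.041  0.044 ]
all [ 272    0   92   62 5545] ((0.5417510867118835, -0.2662833034992218), (0.08597377687692642, 0.052644792944192886), 2.0076053142547607) [0.0099 0.0265 0.0437]
dark [ 272    0   91   62 2493] ((0.541830837726593, -0.2662859559059143), (0.08516347408294678, 0.052636150270700455), 1.9833991527557373) [0.0092 0.0112 0.0329]
tool [ 0.02501273 -0.01595774 -0.03721575] [ 0.06979889  0.01361914 -0.02600062] ((0.047392599284648895, -0.0011659227311611176), (0.029565131291747093, 0.04475802555680275), 89.87889862060547)
0.03 1347 [-0.0148731  0.0127444] -0.035945899501302905
0.045 1477 [-0.01486116  0.01273726] -0.03585282767413746
0.06 1629 [-0.01484992  0.01263486] -0.03610611855636193
```

View pics/wr6.png

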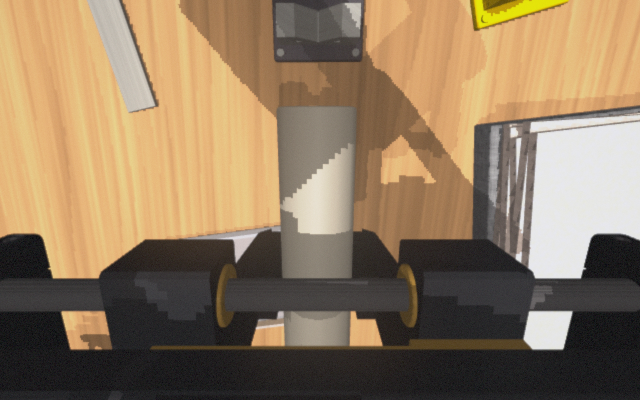

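The view shows the near saddle of the steel block at (318,20) and the roller held straight at columns 280–355. The V centre is (0.5401, -0.2177), yaw 2.0°. The roller sits 1.1 mm towards tool -y. I'll move above and descend.

```bash
python3 -m crank '0 0 0 0.02 0 0 0;0 0 0 0.05 0.001 0 0;0 0 0 0.085 0.001 0 0;0 0 0 0.12 0.001 0 0;0 0 0 0.155 0.0014 0 0;0 0 0 0.18 0.0014 0 0;0 0 0 0.1926 0.0014 0 0;0 0 0 0.1926 0.0014 0 0' && python3 -m crank '0 0 0 0 0 0 0;0 0 0 0 0 0.015 0;0 0 0 0 0 0.035 0;0 0 0 0 0 0.06 0;0 0 0 0 0 0.085 0;0 0 0 0 0 0.105 0;0 0 0 0 0 0.12 0;0 0 0 0 0 0.13 0' && python3 -m crank '0 0 0 0 0 0 0;0 0 0 0 0 0 0;0 0 0 0 0 0 0;0 0 0 0 0 0 0;0 0 0 0 0 0 0;0 0 0 0 0 0 0;0 0 0 0 0 0 0;0 0 0 0 0 0 0'
python3 - <<'E'
from h import *
go(.5412,-.2177,.0243,2)
F=[]
for i in range(6): ctrl.capture("side"); F.append(ctrl.read_state()["wrist_force"])
print(np.mean(F,0),np.std(F,0))
E
```

```text
time: 15.12
position: [0.5413, -0.2154, 0.1869]
tool_rot: [-0.0, 0.694, 0.72, 0.0]
wrist_force: [-0.0, -0.6, -1.3]
width: 0.345
grip_force: 29.9
time: 15.78
position: [0.5403, -0.2194, 0.0545]
tool_rot: [-0.001, 0.695, 0.719, -0.0]
wrist_force: [0.1, -0.8, -1.4]
width: 0.345
grip_force: 29.9
time: 16.45
position: [0.5414, -0.2177, 0.0571]
tool_rot: [0.0, 0.695, 0.719, 0.0]
wrist_force: [1.5, -0.4, -1.2]
width: 0.344
grip_force: 29.9
turn [0.0005 0.0004 0.0003] shift [ 0.0001 -0.0002  0.0328] pos [ 0.5414 -0.2177  0.0571] F [ 1.54 -0.38 -1.18] w 0.344 t 16.45
[-0.00261901 -0.05929236 -1.02374894] [0.43571311 0.4185431  0.31866451]
```

Position is good (baseline Fz -1.0 N, the roller's weight). I'll descend to just short of the seat, then slowly make contact.

```bash
python3 -m crank '0 0 0 0 0 0.006 0;0 0 0 0 0 0.012 0;0 0 0 0 0 0.018 0;0 0 0 0 0 0.023 0;0 0 0 0 0 0.027 0;0 0 0 0 0 0.029 0;0 0 0 0 0 0.03 0;0 0 0 0 0 0.03 0' && python3 -m crank '0 0 0 0 0 0.0004 0;0 0 0 0 0 0.0008 0;0 0 0 0 0 0.0012 0;0 0 0 0 0 0.0016 0;0 0 0 0 0 0.002 0;0 0 0 0 0 0.002 0;0 0 0 0 0 0.002 0;0 0 0 0 0 0.002 0'
cat >> h.py <<'E'
def force(n=8):
    F=[];T=[]
    for i in range(n): ctrl.capture("side"); s=ctrl.read_state(); F.append(s["wrist_force"]); T.append(s["ft_torque"])
    print("F",np.mean(F,0).round(2),"T",np.mean(T,0).round(3),"pos",s["position"].round(4),"w",s["width"],"t",s["time"])
E
python3 -c "
from h import *
force(); go(.5412,-.2177,.0243,2)"
```

```text
time: 17.42
position: [0.5411, -0.2177, 0.0265]
tool_rot: [-0.0, 0.695, 0.719, -0.0]
wrist_force: [-0.9, -0.3, -1.0]
width: 0.347
grip_force: 29.9
time: 18.08
position: [0.5414, -0.2179, 0.0263]
tool_rot: [0.0, 0.695, 0.719, -0.0]
wrist_force: [-5.8, 2.7, 10.6]
width: 0.343
grip_force: 29.3
F [-5.3   2.23 10.66] T [ 0.32   0.74  -0.038] pos [ 0.5414 -0.2179  0.0262] w 0.3468415769311047 t 18.4833
turn [0.0002 0.0004 0.0003] shift [ 0.0002 -0.0002  0.0019] pos [ 0.5414 -0.2179  0.0262] F [-4.85  2.11 10.79] w 0.347 t 18.4833
```

The -x reaction (-5.3 N) shows that the roller rides on the far flank. I'll nudge 1 mm towards -x.

```bash
python3 -m crank '0 0 0 0 -0.0003 0 0;0 0 0 0 -0.0006 0 0;0 0 0 0 -0.001 0 0;0 0 0 0 -0.001 0 0;0 0 0 0 -0.001 0 0;0 0 0 0 -0.001 0 0;0 0 0 0 -0.001 0 0;0 0 0 0 -0.001 0 0' && python3 -c "
from h import *
force(); go(.5412,-.2177,.0243,2)"
```

```text
time: 19.15
position: [0.541, -0.218, 0.026]
tool_rot: [0.001, 0.695, 0.719, 0.0]
wrist_force: [-0.6, 1.2, 5.7]
width: 0.346
grip_force: 29.6
F [-1.24  2.07  5.71] T [ 0.237  0.178 -0.049] pos [ 0.5411 -0.218   0.026 ] w 0.3485068011285061 t 19.55
turn [0.0018 0.0009 0.0001] shift [0.0003 0.0001 0.0017] pos [ 0.5411 -0.218   0.026 ] F [-0.67  2.23  5.56] w 0.349 t 19.55
```

```bash
python3 -m crank '0 0 0 0 -0.0001 0.0003 0;0 0 0 0 -0.0002 0.0006 0;0 0 0 0 -0.0003 0.001 0;0 0 0 0 -0.0003 0.001 0;0 0 0 0 -0.0003 0.001 0;0 0 0 0 -0.0003 0.001 0;0 0 0 0 -0.0003 0.001 0;0 0 0 0 -0.0003 0.001 0' && python3 -c "
from h import *
force(); go(.5412,-.2177,.0243,2)"
```

```text
time: 20.22
position: [0.5411, -0.2181, 0.0259]
tool_rot: [0.001, 0.695, 0.719, 0.0]
wrist_force: [-3.0, 3.6, 12.2]
width: 0.345
grip_force: 29.2
F [-3.12  3.75 12.38] T [ 0.49   0.46  -0.039] pos [ 0.5411 -0.2181  0.0259] w 0.3432885683113953 t 20.6167
turn [0.0023 0.0011 0.0002] shift [0.0004 0.0001 0.0016] pos [ 0.5411 -0.2181  0.0259] F [-3.46  4.05 12.1 ] w 0.343 t 20.6167
```

The moments fit a lever arm of about 0.14 m, so the load is balanced between the saddles. I'll trim out the remaining sideways forces.

```bash
python3 -m crank '0 0 0 0.0001 -0.0002 0 0;0 0 0 0.0003 -0.0004 0 0;0 0 0 0.0005 -0.0006 0.0001 0;0 0 0 0.0005 -0.0006 0.0002 0;0 0 0 0.0005 -0.0006 0.0002 0;0 0 0 0.0005 -0.0006 0.0002 0;0 0 0 0.0005 -0.0006 0.0002 0;0 0 0 0.0005 -0.0006 0.0002 0' && python3 -c "
from h import *
force(); go(.5412,-.2177,.0243,2)"
```

```text
time: 21.28
position: [0.5411, -0.2181, 0.0259]
tool_rot: [0.002, 0.695, 0.719, 0.001]
wrist_force: [-0.3, 2.8, 11.3]
width: 0.343
grip_force: 29.3
F [-1.35  2.28 11.22] T [ 0.304  0.202 -0.012] pos [ 0.5411 -0.2181  0.0259] w 0.34146908892651145 t 21.6833
turn [0.0036 0.002  0.0001] shift [0.0004 0.0001 0.0016] pos [ 0.5411 -0.2181  0.0259] F [-1.2   2.59 11.96] w 0.341 t 21.6833
```

```bash
python3 -m crank '0 0 0 0.0001 -0.0002 0 0;0 0 0 0.0003 -0.0004 0 0;0 0 0 0.0005 -0.0004 0 0;0 0 0 0.0005 -0.0004 0 0;0 0 0 0.0005 -0.0004 0 0;0 0 0 0.0005 -0.0004 0 0;0 0 0 0.0005 -0.0004 0 0;0 0 0 0.0005 -0.0004 0 0'
python3 - <<'E'
from h import *
force(); c,p,d=snap("wrist","wr7"); W=cloud(c,d)
k=(W[...,2]>.053)&(W[...,2]<.07)&(abs(W[...,0]-.54)<.025)&(W[...,1]>-.2)&(W[...,1]<-.12)
P=W[k]; print(k.sum(),cv2.minAreaRect(P[:,:2].astype(np.float32)),np.percentile(P[:,2],[50,95,99]),P[:,1].max())
for y in(-.18,-.165,-.15): Q=P[abs(P[:,1]-y)<.004]; print(y,np.percentile(Q[:,0],[1,99]),np.percentile(Q[:,2],95))
k=(W[...,2]>.036)&(W[...,2]<.05)&(abs(W[...,0]-.54)<.05)&(W[...,1]>-.2)&(W[...,1]<-.13)
P=W[k];print("saddle",cv2.minAreaRect(P[:,:2].astype(np.float32)))
E
```

```text
time: 22.35
position: [0.5411, -0.2181, 0.0259]
tool_rot: [0.003, 0.695, 0.719, 0.001]
wrist_force: [-0.2, 0.9, 9.2]
width: 0.347
grip_force: 29.4
F [0.39 0.92 8.77] T [ 0.074 -0.039 -0.02 ] pos [ 0.5411 -0.218   0.0259] w 0.3452634748604131 t 22.75
9318 ((0.538451611995697, -0.17434269189834595), (0.028171103447675705, 0.052136071026325226), 1.8340833187103271) [0.05975853 0.06165161 0.06219686] -0.14790477215992343
-0.18 [0.52538856 0.5518193 ] 0.06160349871079796
-0.165 [0.52492183 0.55141551] 0.061711699800213266
-0.15 [0.52447802 0.5509487 ] 0.061666823852025106
saddle ((0.5385926961898804, -0.17433221638202667), (0.07235419750213623, 0.052306562662124634), 1.9799408912658691)
```

View pics/wr7.png

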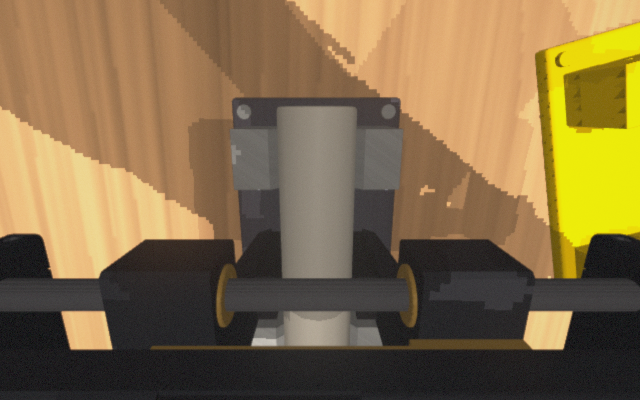

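The picture shows the roller centred in the saddle (columns 278–357 against 233–402). It is aligned to 0.2 mm across and parallel, with its top at the seated height. The press is about 9–10 N with almost no sideways force.

```bash
python3 -c "
from h import *
print(ctrl.sign_off())"
```

```text
the job is handed in; nothing more can be done
None
```

The job is handed in: the sash was raised and is fully down again, and the roller is seated in the steel V-block, pressed at about 9–10 N with near-zero sideways force; sign-off returned no verdict.

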